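# Lay out a test coupon set on the inspection pad

## Robot

A 6-joint arm with a two-finger parallel gripper is mounted at the origin on the work surface. World frame = base frame: x ahead of the robot, y to its left, z up, the work surface at z = 0. Lengths are in m, angles in rad, forces in N, time in s.
With the tool pointing down it reaches from about 0.3 to 0.775 m from the base axis. Payload 14.6 kg.
Tool frame: the origin (TCP) lies at the very end of the fingers, on their centre line; the grasp point (between the pads) lies bot.grip_point_offset behind it (bot.grip_point_offset is the distance from the TCP to the grasp point, in m); z points along the fingers, y is the line along which they close (so a half turn about z gives the same grasp; the last joint's range is limited). The gripper opens to 94 mm and grips with 3 to 60 N. Pads are 16 mm wide; open, the fingers measure 119 mm over their backs; the gripper's body (75 mm by 177 mm) begins 78 mm behind the grasp point.
Start: joints at [-1.267, 0.3, 1.521, -0, 1.321, -0.067], TCP at [0.199, -0.513, 0.205] pointing down, gripper open.
Joint ranges: [-3.03, 3.03], [-0.79, 2.21], [0.23, 2.52], [-1.04, 4.18], [0, 3.07], [-2.55, 2.55]. Speed limits (rad/s): [2.22, 2.22, 2.57, 3.14, 3.14, 3.14].

## Interface

Orientations are given as [roll, pitch, yaw] about the fixed x, y, z axes, in that order (R = Rz(yaw) Ry(pitch) Rx(roll)).
In Python, from bench import monitor, cams, bot gives the robot as it stands.
- The arm moves only by the tool jog_arm, never from a script. Its argument "motion" is text: rows parted by semicolons, each of 7 numbers parted by spaces: the shift along the tool's x, y, z in cm, then the turn, a rotation vector about the tool's x, y, z in rad, then the opening, from -1 (shut) to 1 (fully open). A call has 1 to 10 rows; each row shifts and turns the commanded pose from where the row before left it, along the tool's axes as they then stand; what a row does not reach is not made up. A row lasts 1/10 s, in which the tool goes at most 50 mm and 8.59 degrees, less where a joint would pass 70% of its speed; a pose out of reach is approached as far as the arm can. A call with a gripper value outside its range is refused whole. The fingers move at their own pace and stop on an object; "squeeze" is the grip in N (left out, the last holds). Time passes only in rows, so rows that do not move let the fingers close. It gives the time, the measured TCP pose, the force, the opening and the grip force at its end, in the units of the state.
- monitor.read_state(): the state, without advancing time (a new reading comes with each control period).
- cams.grab_frame(name): name is "side" or "top" or "wrist"; returns the picture (384x512x3 uint8, blue, green, red); there is no depth.
- cams.get_calibration(name): a dict with "vfov" (degrees; the focal length in pixels is half the picture's height over the tangent of half this angle, whatever the lens; pixels are square), "cx", "cy" (the principal point, pixels), "rvec" (rotation vector, rad) and "tvec" (3), from world to camera coordinates, as OpenCV has them. Camera axes: x right, y down, z forward; pixel columns grow to the right and rows downward; lengths in m; the calibration is good to about 2 mm. A picture is of the moment at which its call begins: read the wrist's pose just before it. get_calibration takes no time and is no camera call; for the wrist camera it gives the pose at the moment of the call.
- bot.sign_off(): hands the job in; it is judged then, once.
The state is a dict: "t": time; "joint_pos": joint angles; "joint_vel": joint speeds; "joint_torque": joint torques, N m; "eef_pos": TCP position; "eef_rot": TCP orientation; "force": force on the tool from outside, world axes, zero at the start; "moment": the same for the moment, N m; "finger_gap": finger opening in m; "gripper_force": force on a finger pad.
Only numpy, scipy, OpenCV 4.12 (cv2) and the standard library are available. Lean on these libraries where they do the work, as an engineer would, in place of code of your own. Each camera call takes 0.05 s, during which the arm holds its last target. There are 200 camera calls.

## Task

Set out the parts for inspection: swing up the bar of the clamp fixture, only then slide the coupon out from beneath it, and lay it flat on the centre of the white pad, lengthwise along the short printed line. On the long printed line, put the plain ring to the left of the coupon and the square-flanged bushing to its right (left and right as the robot sees them), each lying flat with about 2 cm between it and the coupon, and stand the knobbed weight upright on the middle of the coupon. Don't shift the lens that stands among the parts, and leave everything released and at rest.

Things in the scene. Friction and masses are not known exactly. Their poses are not given: they have to be found in the camera images.
- clamp_bar (a joint): Angle of the clamp bar: 0 = down on the coupon (starts at 0 to 0.06), grows as its free end swings up, to 1.7 rad; above 0.8 counts as raised. A stiff hinge: the bar stays where it is left; lifting takes about 2 N at the grip. Hinge axis: parallel to the fixture's y, through (52, 0, 48) mm in the fixture's frame.
- bar_grip (a point): Centre of the black cross-pin at the free end of the 14 mm wide steel bar: 14 mm in diameter, 34 mm long along the fixture's y; pinch its two flat ends from above and it turns between the pads as the bar swings. With the bar down it lies 78 mm toward the fixture's -x from the hinge axis and 12 mm above it (60 mm above the table).
- fixture: Fixed clamp fixture, foot 130 x 70 x 8 mm, x -50 to 80. Origin: table level, z up; -x faces the robot within 0.3 rad. Coupon lies along x on its bed, underside 24 mm up, centre x = -34, between rails 8 mm high; a lip 2.5 mm over its rear 12 mm, so slide it over 15 mm to -x before lifting (60 clears all). The bed ends at x = -40; from there to -84 the coupon overhangs, free to grip across.
- coupon: Flat aluminium test coupon, 100 (x) x 30 (y) x 6 (z) mm, 45 g, a small dark dot near each end; the same either way round. Origin at the centre of its underside. Starts in the clamp fixture.
- ring: Plain steel bearing ring lying flat, 44 mm outside and 28 mm inside diameter, 16 mm high, 110 g. Origin at the centre of its underside.
- bushing: Steel flanged bushing: square flange 42 x 42 x 8 mm at the bottom, round boss 26 mm in diameter above it up to 30 mm, with a dark bore. 170 g. Stands on its flange, any yaw. Origin at the centre of its underside.
- weight: Steel check weight: cylinder 27 mm in diameter up to 28 mm high, then a thin neck and a knob 18 mm in diameter up to 47 mm. 130 g. Origin at the centre of its underside.
- pad: White inspection pad fixed to the table, 130 (x) x 210 (y) x 6 (z) mm, with two thin printed lines that cross at its centre: the short one along x (away from the robot within 0.3 rad), the long one along y (+y = to the left as the robot sees it). Origin at the centre of its underside, so its top is at z = 6 mm.
- lens: Lens in a round grey mount, 40 mm in diameter, 10 mm high, loose on the table among the parts; must not be moved. Origin at the centre of its underside.
Mind the look-alikes: they are no part of the job. Of the things like the coupon, leave any that is orange, pink or purple; of the rest the smaller one is meant.

How it is judged:
On the way, in this order (a step that is already met when the one before it is completed fails the run):
1. the clamp bar is raised (above 0.8 rad) while the coupon still lies in the fixture (value of joint clamp_bar above 0.8 rad and x of coupon in the frame of fixture above -0.048 m and horizontal distance between coupon and fixture below 0.048 m), for 0.2 s.
2. the coupon lies flat on the pad's centre, along the short line (horizontal distance between coupon and pad below 0.014 m and angle between the x axis of coupon and the x axis of pad, either way round below 0.17 rad and z of coupon in the frame of pad between 0.004 and 0.009 m and angle between coupon's own z axis and vertical below 0.06 rad), for 0.2 s.
At the end, for the whole second after the job is handed in: Coupon flat on the pad, centred to 14 mm, within 0.17 rad of the short line; ring left, bushing right of it, flat on the pad, centres 44-70 mm from its centre line (gap 8-33 mm) and within 15 mm lengthwise; weight upright on it within 9 mm of its centre; all at rest (all of step 2 and linear speed of each of coupon, ring, bushing, weight below 0.02 m/s and angular speed of each of coupon, ring, bushing, weight below 0.15 rad/s and x of ring in the frame of coupon between -0.015 and 0.015 m and (y of ring in the frame of coupon between 0.044 and 0.07 m or y of ring in the frame of coupon between -0.07 and -0.044 m) and y of ring in the frame of pad above 0.02 m and z of ring in the frame of pad between 0.004 and 0.009 m and angle between each of ring, bushing's own z axis and vertical below 0.06 rad and x of bushing in the frame of coupon between -0.015 and 0.015 m and (y of bushing in the frame of coupon between 0.044 and 0.07 m or y of bushing in the frame of coupon between -0.07 and -0.044 m) and y of bushing in the frame of pad below -0.02 m and z of bushing in the frame of pad between 0.004 and 0.009 m and horizontal distance between weight and coupon below 0.009 m and z of weight in the frame of coupon between 0.004 and 0.009 m and angle between weight's own z axis and vertical below 0.08 rad); the robot touches nothing.
It fails at once if the lens is shifted by more than 15 mm (distance of lens from where it was at the start of the episode above 0.015 m).
It also fails if it takes over 120 s, if anything falls off the work surface, if the arm or the gripper's body presses on something with over 40 N, if the wrist force passes 120 N, or if a joint passes its speed limit or range.

## Working session

There is one attempt and no reset: what is moved stays moved. The work goes in short steps, Python scripts to look and compute and a tool call to move; the robot and the scene stay as the last step left them, time stands still between calls to the robot, and variables do not carry over. Pictures are saved under pics/ and viewed, at most 14 in all, crops included, and the job is handed in when it is done.

Besides the shell and the picture viewer there is one more tool, called after "Emit:" as a command line: name --argument value ..., lists and objects as JSON in quotes. jog_arm: Moves the arm, as the interface text tells. Its arguments: {"type":"object","properties":{"motion":{"type":"string"},"squeeze":{"type":"number"}},"required":["motion"]}

```bash
mkdir -p pics; ls
cat > h.py <<'E'
import numpy as np, cv2
from bench import monitor, cams, bot
def cal(n):
    c=cams.get_calibration(n); f=192/np.tan(np.radians(c['vfov'])/2)
    K=np.array([[f,0,c['cx']],[0,f,c['cy']],[0,0,1.]])
    R=cv2.Rodrigues(np.array(c['rvec'],float))[0]; t=np.array(c['tvec'],float).reshape(3)
    return K,R,t,c
def ray(n,uv,z,C=None):
    K,R,t,_=C or cal(n)
    uv=np.atleast_2d(np.array(uv,float)); d=np.c_[uv,np.ones(len(uv))]@np.linalg.inv(K).T@R
    o=-R.T@t; return o+d*((z-o[2])/d[:,2])[:,None]
def proj(n,P,C=None):
    K,R,t,_=C or cal(n)
    p=(np.atleast_2d(P)@R.T+t)@K.T; return p[:,:2]/p[:,2:]
E
python3 - <<'E'
from h import *
a=cams.grab_frame('top');b=cams.grab_frame('side')
for n,i in(('top',a),('side',b)):
    cv2.imwrite(f'pics/{n}0.png',i); cv2.imwrite(f'pics/{n}0b.png',cv2.resize(i,(800,600),interpolation=cv2.INTER_CUBIC)); print(cal(n)[3])
s=monitor.read_state();print(s['eef_pos'],s['eef_rot'],s['finger_gap'],bot.grip_point_offset,s['t'],s['force'])
E
```

```text
pics
{'vfov': 49.57561578357544, 'cx': 256.38344266295826, 'cy': 185.49014284483547, 'rvec': array([ 2.19621024, -2.23154322,  0.08725907]), 'tvec': array([0.03096035, 0.48243938, 1.05397294])}
{'vfov': 54.35206409242771, 'cx': 253.48701754431272, 'cy': 190.73118269347097, 'rvec': array([ 2.1976134 , -0.18871408,  0.09320009]), 'tvec': array([-0.4854206 ,  0.11080609,  0.843069  ])}
[ 0.19922169 -0.51241622  0.20494835] [-3.14059038e+00 -5.18204994e-05  3.70824324e-01] 0.09375433673223588 0.0188 0.1 [0.49308903 0.33517317 0.12343239]
```

View pics/top0b.png

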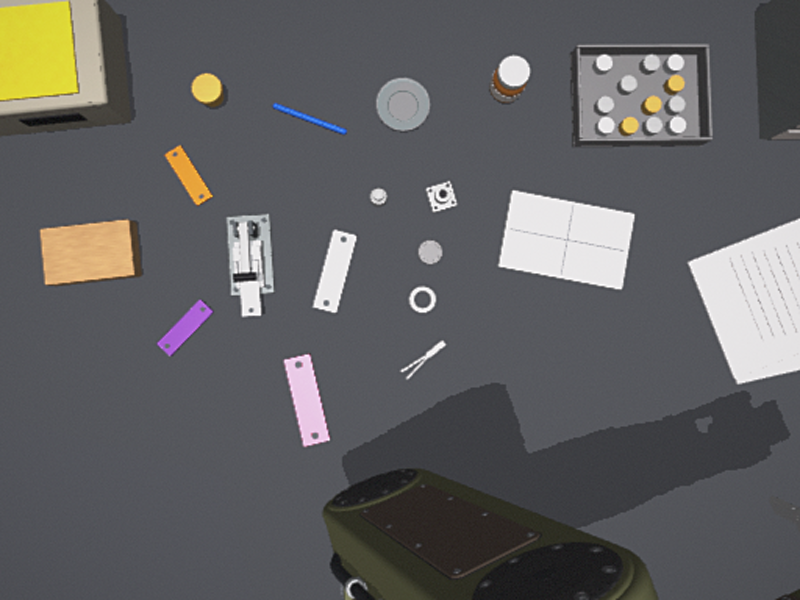

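View pics/side0b.png

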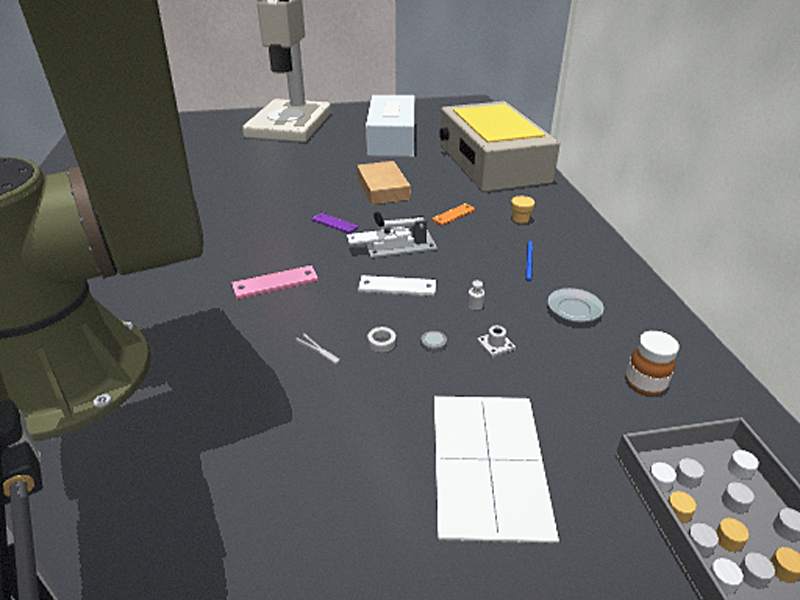

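Top view (800 px scale): the fixture is at (249,255), with its coupon sticking out at (249,300). The coupon look-alikes are the larger white one (335,271), orange (188,175), purple (184,327) and pink (306,400). I choose the one in the fixture because it is the smaller of the un-coloured ones. The ring is at (422,299), lens (430,251), bushing (441,195), weight (378,196) and pad (567,240).

Run:
```python
from h import *
im=cv2.imread('pics/top0.png');C=cal('top');s=512/800
hsv=cv2.cvtColor(im,cv2.COLOR_BGR2HSV)
m=((hsv[...,2]>135)&(hsv[...,1]<60)).astype(np.uint8)
cs,_=cv2.findContours(m,cv2.RETR_EXTERNAL,cv2.CHAIN_APPROX_NONE)
for c in cs:
    if cv2.contourArea(c)<40: continue
    r=cv2.minAreaRect(c); mm=cv2.moments(c); ctr=[mm['m10']/mm['m00'],mm['m01']/mm['m00']]
    if ctr[1]>230 or ctr[0]>410: continue
    z=.006 if cv2.contourArea(c)>2000 else .01
    B=ray('top',cv2.boxPoints(r),z,C); e=[np.linalg.norm(B[i+1]-B[i]) for i in(0,1)]
    a=[round(float(np.arctan2(*(B[i+1]-B[i])[1::-1])),3) for i in (0,1)]
    print(np.round(np.array(ctr)/s),cv2.contourArea(c),'c',ray('top',[ctr],z,C).round(4),B[:,:2].mean(0).round(4),'size',np.round(e,4),a)
x0,y0,w,h=135,125,60,90
cv2.imwrite('pics/fix.png',cv2.resize(im[y0:y0+h,x0:x0+w],None,fx=6,fy=6,interpolation=cv2.INTER_CUBIC))
sd=cv2.imread('pics/side0.png');cv2.imwrite('pics/fixs.png',cv2.resize(sd[130:230,200:350],None,fx=5,fy=5,interpolation=cv2.INTER_CUBIC))
```

```text
[426. 356.] 87.5 c [[ 0.3746 -0.0171  0.01  ]] [ 0.3721 -0.0107] size [0.0849 0.0182] [-0.854, -2.42]
[422. 299.] 206.0 c [[ 0.4676 -0.0114  0.01  ]] [ 0.4683 -0.0115] size [0.0411 0.0411] [-1.586, 3.122]
[430. 251.] 157.5 c [[ 0.5456 -0.0255  0.01  ]] [ 0.5453 -0.0258] size [0.0361 0.0362] [-1.584, 3.122]
[334. 271.] 758.0 c [[0.5161 0.1319 0.01  ]] [0.5163 0.1319] size [0.132  0.0409] [-0.273, -1.848]
[250. 260.] 1442.0 c [[0.5359 0.2688 0.01  ]] [0.5273 0.2677] size [0.0689 0.1645] [-1.517, -3.085]
[566. 239.] 3877.0 c [[ 0.5631 -0.254   0.006 ]] [ 0.5634 -0.2545] size [0.1304 0.2132] [-0.211, -1.769]
[378. 196.] 70.0 c [[0.6389 0.0582 0.01  ]] [0.6382 0.0577] size [0.0258 0.0234] [-1.581, 3.126]
[441. 196.] 232.0 c [[ 0.6374 -0.0461  0.01  ]] [ 0.6374 -0.0461] size [0.0421 0.0416] [-1.288, -2.871]
[402. 103.] 852.0 c [[0.7931 0.0153 0.01  ]] [0.7922 0.0151] size [0.0859 0.0871] [-1.575, 3.123]
[514.  70.] 294.0 c [[ 0.8483 -0.1723  0.01  ]] [ 0.8495 -0.1719] size [0.0501 0.0506] [-1.574, 3.116]
[637.  97.] 3960.5 c [[ 0.8028 -0.3826  0.006 ]] [ 0.8088 -0.3953] size [0.155  0.2282] [-0.029, -1.574]
[76. 65.] 1418.0 c [[0.8598 0.5502 0.01  ]] [0.8764 0.5946] size [0.1725 0.1778] [-1.468, -3.041]
[19.  2.] 63.0 c [[0.9659 0.6425 0.01  ]] [0.9637 0.6212] size [0.1034 0.0105] [-1.571, -3.135]
```

View pics/fix.png

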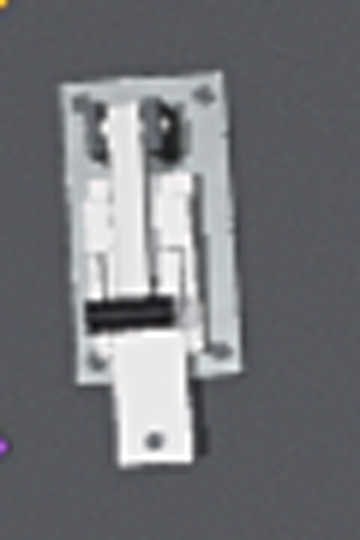

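View pics/fixs.png

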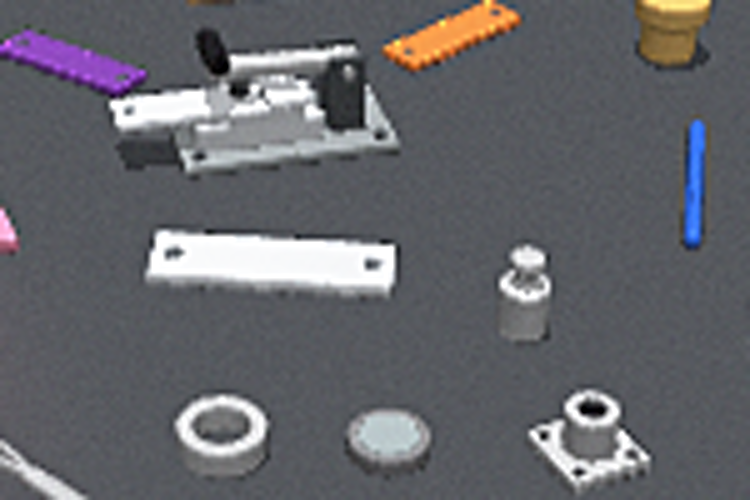

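The close crop shows the fixture with the black pin ends at (88,315) and (172,313). The coupon tongue end corners are at (120,465) and (193,463), with its dot at (154,441). This confirms the coupon under the bar is white, 30 mm wide and the smaller one.

Run:
```python
from h import *
C=cal('top');o=np.array([135,125.])
P=lambda l,z:ray('top',(np.array(l)+.5)/6-.5+o,z,C)
F=P([(62,84),(222,72),(78,383),(242,372)],.008)[:,:2]
M=np.array([(.08,.035),(.08,-.035),(-.05,.035),(-.05,-.035)])
A,B=F-F.mean(0),M-M.mean(0)
th=np.arctan2((B[:,0]*A[:,1]-B[:,1]*A[:,0]).sum(),(A*B).sum())
R=np.array([[np.cos(th),-np.sin(th)],[np.sin(th),np.cos(th)]]);org=F.mean(0)-R@M.mean(0)
print('fix',org,th,(F-(M@R.T+org)).round(4).tolist())
w=lambda x,y=0:R@[x,y]+org
pin=P([(88,315),(172,313)],.06)
print('pin seen',pin.round(4),pin.mean(0),'pred',w(-.026), np.linalg.norm(pin[0]-pin[1]))
print('tip seen',P([(120,465),(193,463)],.030).mean(0),'pred',w(-.084),'dot',P([(154,441)],.03),'hinge',w(.052),'coupon',w(-.034))
print('side px pred pin', proj('side',[*w(-.026),.06]),'seen',np.array([213,52])/5+[200,130])
# two-view refinement: objects centre in side
sd=cv2.imread('pics/side0.png');S=cal('side')
for n,uv,z in (('knob',(528,258),.040),('boss',(595,408),.030),('lens',(389,437),.010),('ringtop',(222,427),.016)):
    print(n,ray('side',np.array(uv)/5+[200,130],z,S).round(4))
im=cv2.imread('pics/top0.png');g=im.min(2)
# knob / boss top, ring in top view
for n,c,z in (('ring',(422,299),.016),('boss',(442,194),.030),('knob',(378,196),.047),('lens',(430,252),.01)):
    print(n,'top',ray('top',np.array(c)*.64,z,C).round(4))
# pad
hs=((g>190)).astype(np.uint8); cs,_=cv2.findContours(hs,0,1)
c=max([c for c in cs if cv2.pointPolygonTest(c,(362,150),False)>0],key=cv2.contourArea)
q=cv2.approxPolyDP(c,8,True)[:,0];Q=ray('top',q,.006,C)[:,:2];print('pad',q.tolist(),Q.round(4).tolist(),Q.mean(0))
for v in np.roll(Q,-1,0)-Q: print(np.linalg.norm(v),np.arctan2(v[1],v[0]))
```

```text
fix [0.53061982 0.2682863 ] 0.05444731095803176 [[-0.0012, -0.0011], [-0.0006, 0.0009], [0.001, -0.0002], [0.0008, 0.0005]]
pin seen [[0.505  0.2843 0.06  ]
 [0.5053 0.2506 0.06  ]] [0.50511911 0.26748499 0.06      ] pred [0.50465835 0.26687136] 0.03371044002364059
tip seen [0.44465774 0.26310312 0.03      ] pred [0.4467443  0.26371498] dot [[0.45422031 0.26408305 0.03      ]] hinge [0.58254276 0.27111616] coupon [0.49667021 0.266436  ]
side px pred pin [[241.99030833 141.06614075]] seen [242.6 140.4]
knob [[0.6388 0.0633 0.04  ]]
boss [[ 0.6401 -0.0469  0.03  ]]
lens [[ 0.5464 -0.0279  0.01  ]]
ringtop [[ 0.4683 -0.014   0.016 ]]
ring top [[ 0.4671 -0.0112  0.016 ]]
boss top [[ 0.6367 -0.0459  0.03  ]]
knob top [[0.6312 0.058  0.047 ]]
lens top [[ 0.5445 -0.0262  0.01  ]]
pad [[328, 122], [320, 170], [397, 184], [405, 137]] [[0.6458, -0.1663], [0.5207, -0.1424], [0.4814, -0.3428], [0.6042, -0.368]] [ 0.56301918 -0.25488278]
0.12733653884729862 2.952452985703589
0.20430940553923857 -1.7644839925517868
0.1253152312681766 -0.20231047177459058
0.20597903617013463 1.367279107362466
```

```bash
cat >> h.py <<'E'
from scipy.spatial.transform import Rotation as Ro
FIX=np.array([.5306,.2683]);FY=.053; PAD=np.array([.563,-.2545]);PY=-.2
def fr(o,y,a,b=0): return o+np.array([np.cos(y)*a-np.sin(y)*b,np.sin(y)*a+np.cos(y)*b])
def plan(x,y,z,yaw=None):
    s=monitor.read_state(); R=Ro.from_euler('xyz',s['eef_rot'])
    print('t %.2f'%s['t'],'pos',np.round(s['eef_pos'],4),'yaw %.3f'%s['eef_rot'][2],'gap %.4f gf %.1f'%(s['finger_gap'],s['gripper_force']),'F',np.round(s['force'],1))
    R2=Ro.from_euler('xyz',[np.pi,0,s['eef_rot'][2] if yaw is None else yaw])
    print(' turn first',(R.inv()*R2).as_rotvec().round(3),'then shift cm',(R2.inv().apply(np.array([x,y,z])-s['eef_pos'])*100).round(2))
E
python3 -c "
from h import *
p=fr(FIX,FY,-.026);print(p);plan(*p,.13,FY)"
```

```text
[0.50463651 0.26692265]
t 0.10 pos [ 0.1992 -0.5124  0.2049] yaw 0.371 gap 0.0938 gf 0.0 F [0.5 0.3 0.1]
 turn first [-0.001  0.     0.318] then shift cm [ 34.63 -76.21   7.49]
```

Emit:
jog_arm --motion "0 0 0 0 0 0.106 1;0 0 0 0 0 0.106 1;0 0 0 0 0 0.106 1;1.7 -3.8 0 0 0 0 1;1.7 -3.8 0 0 0 0 1;1.7 -3.8 0 0 0 0 1;1.7 -3.8 0 0 0 0 1;1.7 -3.8 0 0 0 0 1;1.7 -3.8 0 0 0 0 1;1.7 -3.8 0 0 0 0 1"

```text
t: 1.1
eef_pos: [0.3042, -0.2391, 0.2053]
eef_rot: [-3.141, 0.0, 0.052]
force: [0.7, -0.7, 0.3]
finger_gap: 0.0943
gripper_force: 0.0
```

Emit:
jog_arm --motion "1.7 -3.8 0 0 0 0 1;1.7 -3.8 0 0 0 0 1;1.7 -3.8 0 0 0 0 1;1.7 -3.8 0 0 0 0 1;1.7 -3.8 0 0 0 0 1;1.7 -3.8 0 0 0 0 1;1.7 -3.8 0 0 0 0 1;1.7 -3.8 0 0 0 0 1;1.7 -3.8 0 0 0 0 1;0 0 0 0 0 0 1"

```text
t: 2.1
eef_pos: [0.4393, 0.1122, 0.2049]
eef_rot: [-3.141, 0.001, 0.057]
force: [-0.4, -0.8, -0.3]
finger_gap: 0.0943
gripper_force: 0.0
```

```bash
python3 -c "
from h import *
plan(*fr(FIX,FY,-.026),.12,FY)"
```

```text
t 2.10 pos [0.4393 0.1122 0.2049] yaw 0.057 gap 0.0943 gf 0.0 F [-0.4 -0.8 -0.3]
 turn first [-0.     0.001  0.004] then shift cm [  7.34 -15.11   8.49]
```

Emit:
jog_arm --motion "1.5 -3 1 0 0 0 1;1.5 -3 1 0 0 0 1;1.5 -3 1 0 0 0 1;1.5 -3 1 0 0 0 1;1.34 -3.1 1 0 0 0 1;0 0 0 0 0 0 1;0 0 0 0 0 0 1"

```text
t: 2.8
eef_pos: [0.5039, 0.263, 0.1549]
eef_rot: [3.141, 0.001, 0.053]
force: [0.1, -0.3, 0.8]
finger_gap: 0.0941
gripper_force: 0.0
```

Run:
```python
from h import *
plan(*fr(FIX,FY,-.026),.045,FY)
C=cal('wrist');im=cams.grab_frame('wrist');cv2.imwrite('pics/w1.png',im)
for p in ([*fr(FIX,FY,-.026,.017),.06],[*fr(FIX,FY,-.026,-.017),.06],[*fr(FIX,FY,-.084),.030]): print(proj('wrist',p,C))
```

```text
t 2.80 pos [0.5039 0.263  0.1549] yaw 0.053 gap 0.0941 gf 0.0 F [ 0.1 -0.3  0.8]
 turn first [0.001 0.001 0.   ] then shift cm [ 0.1  -0.39 10.99]
[[230.7600066  189.45790377]]
[[268.11507437 189.45436176]]
[[249.82044021 234.47856976]]
```

View pics/w1.png

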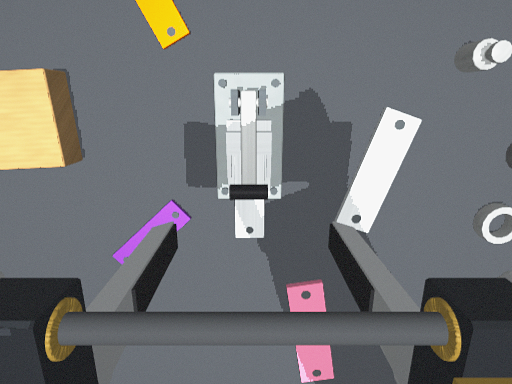

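The wrist view shows the pin ends at (230,191) and (268,191) and the tongue tip at (250,237). Both are within about 2 px of the prediction, so I'm going down to pinch the pin.

Emit:
jog_arm --motion "0.05 -0.4 2 0 0 0 0.6;0 0 3 0 0 0 0.2;0 0 3 0 0 0 0.2;0 0 2 0 0 0 0.2;0 0 1.2 0 0 0 0.2;0 0 0 0 0 0 0.2;0 0 0 0 0 0 0.2" --squeeze 20

```text
t: 3.55
eef_pos: [0.505, 0.2674, 0.0446]
eef_rot: [-3.141, -0.001, 0.052]
force: [-0.2, -0.3, -0.6]
finger_gap: 0.0566
gripper_force: 0.0
```

Emit:
jog_arm --motion "0 0 0 0 0 0 -1;0 0 0 0 0 0 -1;0 0 0 0 0 0 -1;0 0 0 0 0 0 -1;0 0 0 0 0 0 -1;0 0 0 0 0 0 -1" --squeeze 20

```text
t: 4.15
eef_pos: [0.5046, 0.267, 0.0437]
eef_rot: [3.141, -0.0, 0.053]
force: [-0.1, -5.7, 1.5]
finger_gap: 0.0338
gripper_force: 20.0
```

Run:
```python
from h import *
r=np.hypot(78,12);a=np.arctan2(12,78);p=None
for th in np.arange(0,1.25,.1):
    q=np.array([-r*np.cos(a+th),-r*np.sin(a+th)])/10
    if p is not None: print('%.1f'%th,(q-p).round(2))
    p=q
```

```text
0.1 [ 0.16 -0.77]
0.2 [ 0.24 -0.75]
0.3 [ 0.31 -0.73]
0.4 [ 0.38 -0.69]
0.5 [ 0.45 -0.65]
0.6 [ 0.51 -0.6 ]
0.7 [ 0.57 -0.55]
0.8 [ 0.62 -0.49]
0.9 [ 0.66 -0.42]
1.0 [ 0.7  -0.36]
1.1 [ 0.74 -0.28]
1.2 [ 0.76 -0.21]
```

Gap is 33.8 mm, so the pin is held. Now I swing it up the arc.

Emit:
jog_arm --motion "0.16 0 -0.77 0 0 0 -1;0.24 0 -0.75 0 0 0 -1;0.31 0 -0.73 0 0 0 -1;0.38 0 -0.69 0 0 0 -1;0.45 0 -0.65 0 0 0 -1;0.51 0 -0.6 0 0 0 -1"

```text
t: 4.75
eef_pos: [0.5247, 0.2681, 0.0856]
eef_rot: [3.14, 0.001, 0.053]
force: [1.2, -5.2, -6.0]
finger_gap: 0.0336
gripper_force: 20.0
```

Emit:
jog_arm --motion "0.57 0 -0.55 0 0 0 -1;0.62 0 -0.49 0 0 0 -1;0.66 0 -0.42 0 0 0 -1;0.7 0 -0.36 0 0 0 -1;0.74 0 -0.28 0 0 0 -1;0.76 0 -0.21 0 0 0 -1;0 0 0 0 0 0 -1;0 0 0 0 0 0 -1"

```text
t: 5.55
eef_pos: [0.5655, 0.2703, 0.1089]
eef_rot: [3.141, -0.0, 0.053]
force: [0.0, -5.3, 0.0]
finger_gap: 0.0334
gripper_force: 20.0
```

Emit:
jog_arm --motion "0 0 0 0 0 0 0;0 0 0 0 0 0 0.2;0 0 0 0 0 0 0.2;0 0 0 0 0 0 0.2;0 0 -2 0 0 0 0.2;0 0 -3 0 0 0 0.2;0 0 -2 0 0 0 0.2;-2 0 0 0 0 0 0.2;-3 0 0 0 0 0 0.2;-3 0 0 0 0 0 0.2"

```text
t: 6.55
eef_pos: [0.4844, 0.2665, 0.1783]
eef_rot: [-3.141, 0.0, 0.053]
force: [0.3, 0.5, -0.1]
finger_gap: 0.0562
gripper_force: 0.0
```

Run:
```python
from h import *
plan(*fr(FIX,FY,-.053),.10,FY)
im=cams.grab_frame('side');C=cal('wrist');w=cams.grab_frame('wrist')
cv2.imwrite('pics/m2.png',np.hstack([cv2.resize(im[100:230,190:350],(400,325)),cv2.resize(w,(400,300))[:, :] if 0 else cv2.resize(w,(400,325))]))
print(proj('wrist',[*fr(FIX,FY,-.084),.030],C)*[400/512,325/384]+[400,0])
```

```text
t 6.55 pos [0.4844 0.2665 0.1783] yaw 0.053 gap 0.0562 gf 0.0 F [ 0.3  0.5 -0.1]
 turn first [-0.  0. -0.] then shift cm [-0.68  0.06  7.83]
[[598.67283152 175.06758862]]
```

View pics/m2.png

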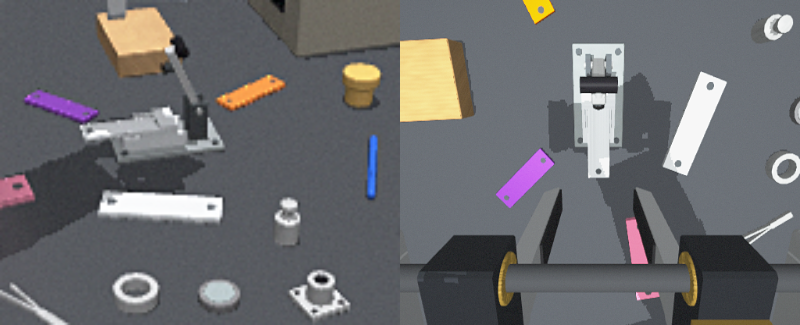

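The bar stands up (pin at (180,45) in the left half, raised by about 1.2 rad). The coupon is still in its bed, tip at (598,177). Now I grip its overhang.

Emit:
jog_arm --motion "-0.68 0.06 2 0 0 0 0.2;0 0 4 0 0 0 0.2;0 0 4 0 0 0 0.2;0 0 3 0 0 0 0.2;0 0 2.3 0 0 0 0.2;0 0 0 0 0 0 0.2;0 0 0 0 0 0 0.2"

```text
t: 7.35
eef_pos: [0.4793, 0.2658, 0.0261]
eef_rot: [-3.141, -0.0, 0.053]
force: [0.3, 0.2, -0.1]
finger_gap: 0.0562
gripper_force: 0.0
```

```bash
python3 -c "
from h import *
plan(*fr(FIX,FY,-.053),.025,FY)"
```

```text
t 7.35 pos [0.4793 0.2658 0.0261] yaw 0.053 gap 0.0562 gf 0.0 F [ 0.3  0.2 -0.1]
 turn first [-0. -0. -0.] then shift cm [-0.16  0.02  0.11]
```

Emit:
jog_arm --motion "0 0 0 0 0 0 -1;0 0 0 0 0 0 -1;0 0 0 0 0 0 -1;0 0 0 0 0 0 -1;0 0 0 0 0 0 -1;0 0 0 0 0 0 -1" --squeeze 30

```text
t: 7.95
eef_pos: [0.4789, 0.2657, 0.0259]
eef_rot: [-3.141, -0.001, 0.053]
force: [-0.3, 0.1, 5.5]
finger_gap: 0.0293
gripper_force: 30.0
```

Emit:
jog_arm --motion "-0.5 0 0 0 0 0 -1;-1 0 0 0 0 0 -1;-1.5 0 0 0 0 0 -1;-1.5 0 0 0 0 0 -1;-1.5 0 0 0 0 0 -1;-0.7 0 0 0 0 0 -1;0 0 0 0 0 0 -1;0 0 -2 0 0 0 -1;0 0 -3 0 0 0 -1;0 0 -3 0 0 0 -1"

```text
t: 8.95
eef_pos: [0.4119, 0.2619, 0.1062]
eef_rot: [3.141, 0.001, 0.053]
force: [0.8, 0.2, -0.2]
finger_gap: 0.0292
gripper_force: 30.0
```

Run:
```python
from h import *
plan(*fr(PAD,PY,-.019),.1,PY)
C=cal('wrist');w=cams.grab_frame('wrist');cv2.imwrite('pics/w3.png',w)
```

```text
t 8.95 pos [0.4119 0.2619 0.1062] yaw 0.053 gap 0.0292 gf 30.0 F [ 0.8  0.2 -0.2]
 turn first [0.001 0.001 0.253] then shift cm [23.17 47.61  0.62]
```

View pics/w3.png

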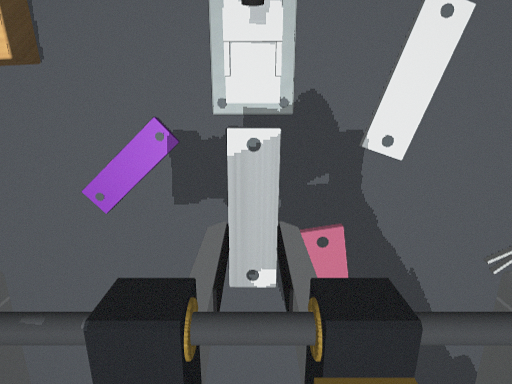

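The coupon is out and held straight between the pads, with dots at (254,144) and (252,275).

Run:
```python
from h import *
s=monitor.read_state()
D=ray('wrist',[(254,144),(252,275),(253.5,128)],s['eef_pos'][2]+.0041)
yw=s['eef_rot'][2];T=np.array([np.cos(yw),np.sin(yw)])
for d in D: print(((d[:2]-s['eef_pos'][:2])@T).round(4),((d[:2]-s['eef_pos'][:2])@[-T[1],T[0]]).round(4))
v=D[0]-D[1];print(np.linalg.norm(v),np.arctan2(v[1],v[0]))
```

```text
0.0559 0.0003
-0.0267 0.0014
0.0647 0.0006
0.08259991621233621 0.038546137385282654
```

Emit:
jog_arm --motion "0 0 0 0 0 0.085 -1;0 0 0 0 0 0.084 -1;0 0 0 0 0 0.084 -1;1 2 0 0 0 0 -1;1.95 3.9 0 0 0 0 -1;1.95 3.9 0 0 0 0 -1;1.95 3.9 0 0 0 0 -1;1.95 3.9 0 0 0 0 -1;1.95 3.9 0 0 0 0 -1;1.95 3.9 0 0 0 0 -1"

```text
t: 10.0
eef_pos: [0.4862, -0.0141, 0.1054]
eef_rot: [-3.142, -0.0, -0.2]
force: [0.5, 0.3, 0.7]
finger_gap: 0.0292
gripper_force: 30.0
```

Emit:
jog_arm --motion "1.95 3.9 0 0 0 0 -1;1.95 3.9 0 0 0 0 -1;1.95 3.9 0 0 0 0 -1;1.95 3.9 0 0 0 0 -1;1.95 3.9 0 0 0 0 -1;1.5 3 0 0 0 0 -1;0 0 0 0 0 0 -1;0 0 0 0 0 0 -1"

```text
t: 10.8
eef_pos: [0.551, -0.2554, 0.1047]
eef_rot: [-3.141, 0.001, -0.201]
force: [-0.5, 0.6, -1.2]
finger_gap: 0.0295
gripper_force: 30.0
```

Run:
```python
from h import *
plan(*fr(PAD,PY,-.0155),.009,PY)
s=monitor.read_state();C=cal('wrist');w=cams.grab_frame('wrist');cv2.imwrite('pics/w4.png',w)
print(proj('wrist',[[*fr(PAD,PY,a,b),.006] for a,b in((0,0),(.065,0),(.065,.105),(.065,-.105))],C).round(1))
```

```text
t 10.80 pos [ 0.551  -0.2554  0.1047] yaw -0.201 gap 0.0295 gf 30.0 F [-0.5  0.6 -1.2]
 turn first [-0.     0.001 -0.001] then shift cm [-0.39 -0.33  9.57]
[[249.9 177. ]
 [249.6 103. ]
 [126.7 103.2]
 [372.4 102.8]]
```

View pics/w4.png

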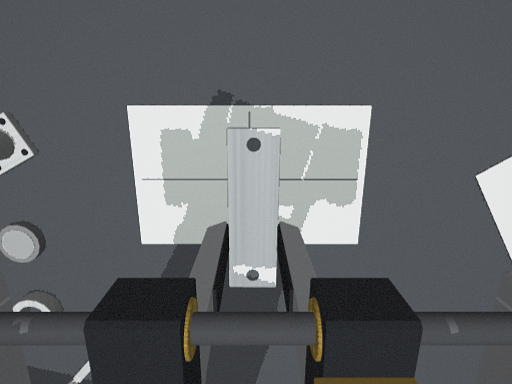

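Over the pad, the far corners are at (128,105) and (372,105) and the long line is on row 179.5. That matches the prediction within about 2.5 px. Lowering now.

Emit:
jog_arm --motion "-0.5 -0.33 1 0 0 0 -1;0 0 2.5 0 0 0 -1;0 0 2.5 0 0 0 -1;0 0 2 0 0 0 -1;0 0 1 0 0 0 -1;0 0 0 0 0 0 -1;0 0 0 0 0 0 -1"

```text
t: 11.55
eef_pos: [0.5473, -0.2505, 0.0162]
eef_rot: [3.141, -0.001, -0.2]
force: [0.5, -0.1, -0.2]
finger_gap: 0.0291
gripper_force: 30.0
```

Emit:
jog_arm --motion "0 0 0.3 0 0 0 -1;0 0 0.2 0 0 0 -1;0 0 0.1 0 0 0 -1;0 0 0 0 0 0 -1;0 0 0 0 0 0 -1"

```text
t: 12.05
eef_pos: [0.5471, -0.2508, 0.0095]
eef_rot: [3.142, -0.0, -0.2]
force: [-0.4, -0.3, -0.2]
finger_gap: 0.0291
gripper_force: 30.0
```

Emit:
jog_arm --motion "0 0 0.1 0 0 0 -1;0 0 0.05 0 0 0 -1;0 0 0 0 0 0 -1;0 0 0 0 0 0 -1"

```text
t: 12.45
eef_pos: [0.547, -0.2508, 0.0081]
eef_rot: [3.142, -0.0, -0.2]
force: [-0.7, 0.3, 3.7]
finger_gap: 0.0292
gripper_force: 30.0
```

Contact (3.7 N). Release and retreat.

Emit:
jog_arm --motion "0 0 0 0 0 0 -0.1;0 0 0 0 0 0 0;0 0 0 0 0 0 0.1;0 0 -1 0 0 0 0.2;0 0 -3 0 0 0 0.2;0 0 -4 0 0 0 0.2;0 0 -4 0 0 0 0.2;0 0 0 0 0 0 0.2;0 0 0 0 0 0 0.2"

```text
t: 13.35
eef_pos: [0.5473, -0.2509, 0.1291]
eef_rot: [3.141, -0.002, -0.2]
force: [0.3, 0.2, -0.3]
finger_gap: 0.0563
gripper_force: 0.0
```

Run:
```python
from h import *
plan(.467,-.0115,.1,0)
C=cal('wrist');w=cams.grab_frame('wrist');cv2.imwrite('pics/w5.png',w)
s=cams.grab_frame('side')
cv2.imwrite('pics/m5.png',np.hstack([cv2.resize(s[210:370,250:390],(350,400)),cv2.resize(w,(448,400))]))
```

```text
t 13.35 pos [ 0.5473 -0.2509  0.1291] yaw -0.200 gap 0.0563 gf 0.0 F [ 0.3  0.2 -0.3]
 turn first [ 0.001 -0.002 -0.2  ] then shift cm [ -8.03 -23.94   2.91]
```

View pics/m5.png

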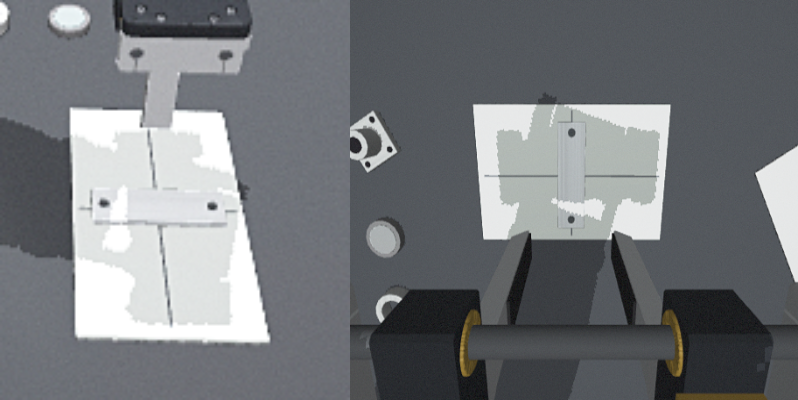

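The coupon lies centred along the short line, with dots at (571,131) and (571,219) and the long line at row 176. I compute its position and go for the ring.

Run:
```python
from h import *
k=[512/448,384/400]
D=ray('wrist',(np.array([(571,131),(571,219)])-[350,0])*k,.012)
v=D[0]-D[1];print(D.mean(0),np.linalg.norm(v),np.arctan2(v[1],v[0]))
print(ray('wrist',(np.array([[570.5,176]])-[350,0])*k,.006))
C=cal('wrist');w=cv2.imread('pics/w5.png')
```

```text
[ 0.56114696 -0.25264734  0.012     ] 0.08271733104772583 -0.2003107803202431
[[ 0.56060072 -0.25196751  0.006     ]]
```

Emit:
jog_arm --motion "0 0 0 0 0 -0.1 0.5;0 0 0 0 0 -0.1 0.5;-1.3 -4 0 0 0 0 0.5;-1.3 -4 0 0 0 0 0.5;-1.3 -4 0 0 0 0 0.5;-1.3 -4 0 0 0 0 0.5;-1.3 -4 0 0 0 0 0.5;-1.5 -3.9 0 0 0 0 0.5;0 0 0 0 0 0 0.5;0 0 0 0 0 0 0.5"

```text
t: 14.45
eef_pos: [0.4668, -0.0113, 0.1274]
eef_rot: [3.142, 0.001, 0.001]
force: [0.1, 0.3, -0.4]
finger_gap: 0.0704
gripper_force: 0.0
```

Run:
```python
from h import *
plan(.467,-.0115,.006,0)
C=cal('wrist');w=cams.grab_frame('wrist');cv2.imwrite('pics/w6.png',w)
print(proj('wrist',[[.4675,-.012,.016],[.5455,-.0265,.01],[.638,-.046,.03]],C))
```

```text
t 14.45 pos [ 0.4668 -0.0113  0.1274] yaw 0.001 gap 0.0704 gf 0.0 F [ 0.1  0.3 -0.4]
 turn first [0.    0.001 0.001] then shift cm [ 0.02  0.02 12.14]
[[254.30284731 184.91933072]
 [270.44005439 100.50174518]
 [299.36595894 -24.73579826]]
```

View pics/w6.png

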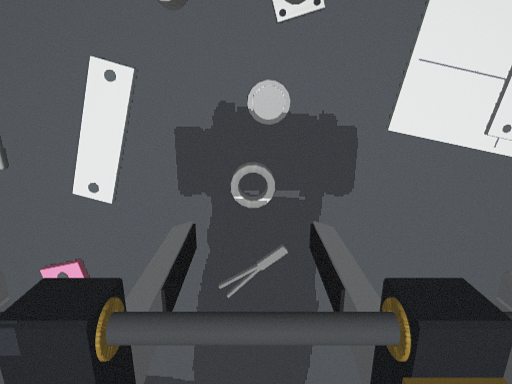

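The ring is at (253,186), within 1.5 px of the prediction, and the lens at (269,101) is clear of the fingers. Descend and grip.

Emit:
jog_arm --motion "0 0 3 0 0 0 0.5;0 0 4 0 0 0 0.5;0 0 3 0 0 0 0.5;0 0 1.5 0 0 0 0.5;0 0 0.7 0 0 0 0.5;0 0 0 0 0 0 0.5;0 0 0 0 0 0 -1;0 0 0 0 0 0 -1;0 0 0 0 0 0 -1;0 0 0 0 0 0 -1"

```text
t: 15.5
eef_pos: [0.4674, -0.0118, 0.0065]
eef_rot: [3.142, -0.001, -0.0]
force: [0.5, -1.1, 4.8]
finger_gap: 0.0428
gripper_force: 30.0
```

Emit:
jog_arm --motion "0 0 0 0 0 0 -1;0 0 0 0 0 0 -1;0 0 0 0 0 0 -1;0 0 -2 0 0 0 -1;0 0 -3 0 0 0 -1;0 0 -3 0 0 0 -1;0 0 0 0 0 0 -1"

```text
t: 16.2
eef_pos: [0.4687, -0.0118, 0.0892]
eef_rot: [3.141, -0.006, -0.0]
force: [0.5, -0.3, -1.8]
finger_gap: 0.0428
gripper_force: 30.0
```

```bash
cat >> h.py <<'E'
CO=np.array([.562,-.2535])
E
python3 -c "
from h import *
plan(*fr(CO,PY,0,.057),.085,PY+np.pi/2);plan(*fr(CO,PY,0,.057),.085,PY-np.pi/2);print(monitor.read_state()['joint_pos'])"
```

```text
t 16.20 pos [ 0.4687 -0.0118  0.0892] yaw -0.000 gap 0.0428 gf 30.0 F [ 0.5 -0.3 -1.8]
 turn first [ 0.004 -0.004 -1.371] then shift cm [-16.13  13.94   0.42]
t 16.20 pos [ 0.4687 -0.0118  0.0892] yaw -0.000 gap 0.0428 gf 30.0 F [ 0.5 -0.3 -1.8]
 turn first [-0.005 -0.005  1.771] then shift cm [ 16.13 -13.94   0.42]
[-1.03411774e-01  2.57232161e-01  1.87141378e+00  3.64629698e-05
  1.00724673e+00  1.46743219e+00]
```

Emit:
jog_arm --motion "0 0 0 0 0 -0.137 -1;0 0 0 0 0 -0.137 -1;0 0 0 0 0 -0.137 -1;0 0 0 0 0 -0.137 -1;0 0 0 0 0 -0.137 -1;0 0 0 0 0 -0.137 -1;0 0 0 0 0 -0.137 -1;0 0 0 0 0 -0.137 -1;0 0 0 0 0 -0.137 -1;0 0 0 0 0 -0.137 -1"

```text
t: 17.2
eef_pos: [0.4666, -0.0117, 0.085]
eef_rot: [-3.14, 0.0, 1.376]
force: [-0.7, -0.3, -0.5]
finger_gap: 0.0431
gripper_force: 30.0
```

Emit:
jog_arm --motion "-2.7 2.3 0 0 0 0 -1;-2.7 2.3 0 0 0 0 -1;-2.7 2.3 0 0 0 0 -1;-2.7 2.3 0 0 0 0 -1;-2.7 2.3 0 0 0 0 -1;-2.6 2.4 0 0 0 0 -1;0 0 0 0 0 0 -1;0 0 0 0 0 0 -1"

```text
t: 18.0
eef_pos: [0.5705, -0.1973, 0.0844]
eef_rot: [-3.139, -0.001, 1.369]
force: [-0.5, 0.5, -1.2]
finger_gap: 0.0429
gripper_force: 30.0
```

```bash
python3 -c "
from h import *
plan(*fr(CO,PY,0,.057),.012,PY+np.pi/2)"
```

```text
t 18.00 pos [ 0.5705 -0.1973  0.0844] yaw 1.369 gap 0.0429 gf 30.0 F [-0.5  0.5 -1.2]
 turn first [-0.002 -0.001 -0.002] then shift cm [0.02 0.28 7.24]
```

Emit:
jog_arm --motion "0 0.28 2 0 0 0 -1;0 0 2.5 0 0 0 -1;0 0 1.5 0 0 0 -1;0 0 0.6 0 0 0 -1;0 0 0.4 0 0 0 -1;0 0 0.2 0 0 0 -1;0 0 0 0 0 0 -1;0 0 0 0 0 0 -1"

```text
t: 18.8
eef_pos: [0.5742, -0.1979, 0.0146]
eef_rot: [3.141, 0.0, 1.37]
force: [0.5, 0.5, -1.5]
finger_gap: 0.0426
gripper_force: 30.0
```

Emit:
jog_arm --motion "0 0 0.1 0 0 0 -1;0 0 0.1 0 0 0 -1;0 0 0 0 0 0 -1;0 0 0 0 0 0 -1"

```text
t: 19.2
eef_pos: [0.5741, -0.1979, 0.0125]
eef_rot: [3.141, 0.0, 1.37]
force: [-1.8, 0.5, 6.0]
finger_gap: 0.043
gripper_force: 30.0
```

Emit:
jog_arm --motion "0 0 0 0 0 0 0;0 0 0 0 0 0 0.3;0 0 0 0 0 0 0.3;0 0 -1 0 0 0 0.3;0 0 -3 0 0 0 0.1;0 0 -4 0 0 0 0.1;0 0 -4 0 0 -0.12 0.1;0 0 0 0 0 -0.12 0.1;0 0 0 0 0 -0.12 0.1;0 0 0 0 0 -0.12 0.1"

```text
t: 20.2
eef_pos: [0.574, -0.1978, 0.133]
eef_rot: [3.141, 0.001, 1.855]
force: [-0.5, 0.8, 0.6]
finger_gap: 0.0515
gripper_force: 0.0
```

```bash
python3 -c "
from h import *
plan(.638,-.0462,.13,1.854)"
```

```text
t 20.20 pos [ 0.574  -0.1978  0.133 ] yaw 1.855 gap 0.0515 gf 0.0 F [-0.5  0.8  0.6]
 turn first [0.001 0.001 0.001] then shift cm [12.77 10.39  0.3 ]
```

Emit:
jog_arm --motion "2.5 2.1 0 0 0 0 0.1;2.6 2.1 0 0 0 0 0.1;2.6 2.1 0 0 0 0 0.1;2.6 2.1 0 0 0 0 0.1;2.47 1.99 0 0 0 0 0.1;0 0 0 0 0 0 0.1;0 0 0 0 0 0 0.1"

```text
t: 20.9
eef_pos: [0.6386, -0.0461, 0.1324]
eef_rot: [3.141, 0.0, 1.851]
force: [-0.7, 0.1, 0.7]
finger_gap: 0.0519
gripper_force: 0.0
```

Run:
```python
from h import *
plan(.638,-.0462,.011,1.854)
C=cal('wrist');w=cams.grab_frame('wrist');cv2.imwrite('pics/w7.png',w)
print(proj('wrist',[[.638,-.0462,.030],[.638,-.0462,.008]],C))
```

```text
t 20.90 pos [ 0.6386 -0.0461  0.1324] yaw 1.851 gap 0.0519 gf 0.0 F [-0.7  0.1  0.7]
 turn first [ 0.     0.    -0.003] then shift cm [ 1.000e-02 -6.000e-02  1.214e+01]
[[252.8338051  190.64300908]
 [252.84297136 184.53232334]]
```

View pics/w7.png

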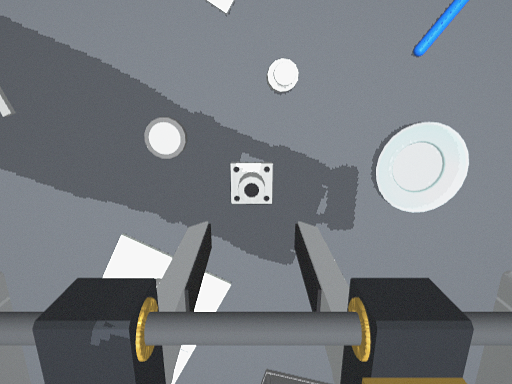

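The boss is at (252,189), matching the prediction, and the flange is square to the fingers. Descend and grip the boss.

Emit:
jog_arm --motion "0 0 3 0 0 0 0.1;0 0 4 0 0 0 0.1;0 0 3 0 0 0 0.1;0 0 1.5 0 0 0 0.1;0 0 0.5 0 0 0 0.1;0 0 0 0 0 0 0.1;0 0 0 0 0 0 0.1"

```text
t: 21.65
eef_pos: [0.6394, -0.0468, 0.0137]
eef_rot: [3.139, 0.001, 1.85]
force: [0.4, 0.8, 0.5]
finger_gap: 0.0512
gripper_force: 0.0
```

Emit:
jog_arm --motion "0 0 0 0 0 0 -1;0 0 0 0 0 0 -1;0 0 0 0 0 0 -1;0 0 0 0 0 0 -1;0 0 0 0 0 0 -1;0 0 0 0 0 0 -1"

```text
t: 22.25
eef_pos: [0.6387, -0.0465, 0.0123]
eef_rot: [3.141, 0.0, 1.85]
force: [-0.7, 0.7, 4.9]
finger_gap: 0.0252
gripper_force: 30.0
```

Emit:
jog_arm --motion "0 0 -2 0 0 0 -1;0 0 -3 0 0 0 -1;0 0 -4 0 0 0 -1;0 0 0 0 0 0.12 -1;0 0 0 0 0 0.12 -1;0 0 0 0 0 0.12 -1;0 0 0 0 0 0.12 -1;0 0 0 0 0 0 -1"

```text
t: 23.05
eef_pos: [0.6384, -0.0464, 0.1015]
eef_rot: [-3.141, 0.0, 1.368]
force: [1.2, 0.1, -1.6]
finger_gap: 0.0255
gripper_force: 30.0
```

```bash
python3 -c "
from h import *
plan(*fr(CO,PY,0,-.057),.10,PY+np.pi/2)"
```

```text
t 23.05 pos [ 0.6384 -0.0464  0.1015] yaw 1.368 gap 0.0255 gf 30.0 F [ 1.2  0.1 -1.6]
 turn first [-0.001  0.    -0.003] then shift cm [-27.52  -3.37   0.15]
```

Emit:
jog_arm --motion "-2 -0.2 0 0 0 0 -1;-3.5 -0.4 0 0 0 0 -1;-3.7 -0.5 0 0 0 0 -1;-3.7 -0.5 0 0 0 0 -1;-3.7 -0.5 0 0 0 0 -1;-3.7 -0.5 0 0 0 0 -1;-3.7 -0.4 0 0 0 0 -1;-3.5 -0.4 0 0 0 0 -1;0 0 0 0 0 0 -1;0 0 0 0 0 0 -1"

```text
t: 24.05
eef_pos: [0.55, -0.3094, 0.1016]
eef_rot: [-3.141, -0.0, 1.371]
force: [0.1, 0.8, -1.8]
finger_gap: 0.0253
gripper_force: 30.0
```

```bash
python3 -c "
from h import *
plan(*fr(CO,PY,0,-.057),.0185,PY+np.pi/2)"
```

```text
t 24.05 pos [ 0.55   -0.3094  0.1016] yaw 1.371 gap 0.0253 gf 30.0 F [ 0.1  0.8 -1.8]
 turn first [-0. -0.  0.] then shift cm [0.02 0.06 8.31]
```

Emit:
jog_arm --motion "0 0 2 0 0 0 -1;0 0 2.5 0 0 0 -1;0 0 2 0 0 0 -1;0 0 1 0 0 0 -1;0 0 0.4 0 0 0 -1;0 0 0.2 0 0 0 -1;0 0 0 0 0 0 -1;0 0 0 0 0 0 -1"

```text
t: 24.85
eef_pos: [0.5508, -0.3093, 0.0218]
eef_rot: [3.14, 0.0, 1.37]
force: [-0.4, 0.2, -1.3]
finger_gap: 0.0253
gripper_force: 30.0
```

Emit:
jog_arm --motion "0 0 0.1 0 0 0 -1;0 0 0.1 0 0 0 -1;0 0 0 0 0 0 -1;0 0 0 0 0 0 -1"

```text
t: 25.25
eef_pos: [0.5504, -0.3091, 0.019]
eef_rot: [3.142, 0.0, 1.37]
force: [0.4, -0.5, -2.3]
finger_gap: 0.0254
gripper_force: 30.0
```

Emit:
jog_arm --motion "0 0 0.1 0 0 0 -1;0 0 0 0 0 0 -1;0 0 0 0 0 0 -1"

```text
t: 25.55
eef_pos: [0.5505, -0.3092, 0.0183]
eef_rot: [3.141, 0.0, 1.37]
force: [-1.2, 1.2, 3.1]
finger_gap: 0.0252
gripper_force: 30.0
```

Emit:
jog_arm --motion "0 0 0 0 0 0 -0.2;0 0 0 0 0 0 0;0 0 0 0 0 0 0.1;0 0 -1 0 0 0 0.1;0 0 -3 0 0 0 0.1;0 0 -4 0 0 0 0.1;0 0 -4 0 0 0 0.1;2 0 0 0 0 0 0.1;3.7 0 0 0 0 0 0.1;3.7 0 0 0 0 0 0.1"

```text
t: 26.55
eef_pos: [0.569, -0.2159, 0.1383]
eef_rot: [3.141, 0.0, 1.369]
force: [0.8, 0.2, 0.0]
finger_gap: 0.0518
gripper_force: 0.0
```

```bash
python3 -c "
from h import *
plan(.637,.06,.14,1.371)"
```

```text
t 26.55 pos [ 0.569  -0.2159  0.1383] yaw 1.369 gap 0.0518 gf 0.0 F [0.8 0.2 0. ]
 turn first [ 0.     0.    -0.002] then shift cm [28.39  1.18 -0.17]
```

Emit:
jog_arm --motion "3.5 0.2 0 0 0 0 0.1;3.5 0.2 0 0 0 0 0.1;3.5 0.2 0 0 0 0 0.1;3.5 0.2 0 0 0 0 0.1;3.5 0.2 0 0 0 0 0.1;3.5 0.1 0 0 0 0 0.1;3.5 0.1 0 0 0 0 0.1;3.5 0 0 0 0 0 0.1;0 0 0 0 0 0 0.1;0 0 0 0 0 0 0.1"

```text
t: 27.55
eef_pos: [0.6365, 0.0556, 0.1378]
eef_rot: [-3.141, 0.0, 1.371]
force: [-0.2, -0.5, -0.7]
finger_gap: 0.0517
gripper_force: 0.0
```

Run:
```python
from h import *
plan(.637,.06,.006,1.371)
C=cal('wrist');w=cams.grab_frame('wrist');cv2.imwrite('pics/w8.png',w)
t=cams.grab_frame('top');cv2.imwrite('pics/t8.png',t)
p=proj('wrist',[[.637,.06,.047],[.637,.06,.028],[.637,.06,0]],C);print(p)
u,v=p[0].astype(int);c=w[v-60:v+60,u-60:u+60]
cv2.imwrite('pics/m8.png',np.hstack([cv2.resize(c,(400,400),interpolation=cv2.INTER_CUBIC),cv2.resize(t[110:200,305:415],(400,400))]))
print(u-60,v-60)
```

```text
t 27.55 pos [0.6365 0.0556 0.1378] yaw 1.371 gap 0.0517 gf 0.0 F [-0.2 -0.5 -0.7]
 turn first [-0.  0.  0.] then shift cm [ 0.44 -0.04 13.18]
[[253.57541728 189.01267338]
 [253.54188161 183.55550758]
 [253.49928819 176.62440065]]
193 129
```

View pics/m8.png

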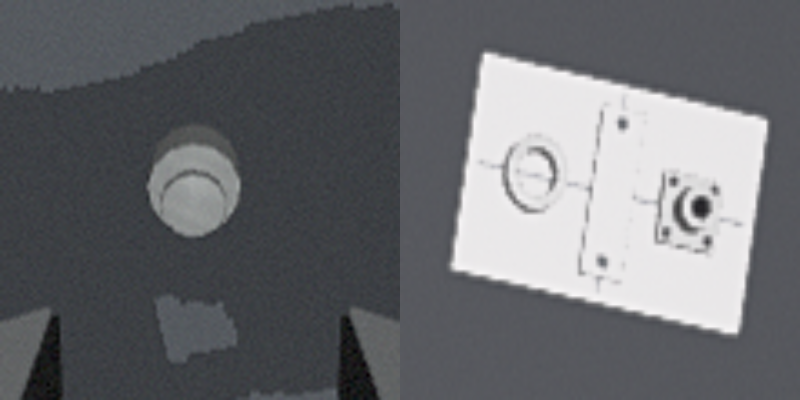

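The knob is at (193,204) and the body top at (194,189) in the crop. On the pad, the ring is left and the bushing right of the coupon, both on the long line.

Run:
```python
from h import *
k=3.3333;o=np.array([193,129])
a=ray('wrist',np.array([[193,204.]])/k+o,.047);b=ray('wrist',np.array([[194,189.]])/k+o,.028);print(a,b)
m=(a+b)[0]/2;plan(m[0],m[1],.006,1.371)
s=np.array([400/110,400/90]);C=cal('top')
q=lambda p,z:ray('top',(np.array([p])-[400,0])/s+[305,110],z,C)[0,:2]
co=(q((622,123),.012)+q((601,261),.012))/2;v=q((622,123),.012)-q((601,261),.012);y=np.arctan2(v[1],v[0])
R=np.array([[np.cos(y),np.sin(y)],[-np.sin(y),np.cos(y)]])
print(co,y,'ring',R@(q((534,173),.022)-co),'bush',R@(q((699,206),.036)-co))
Q=[q(p,.006) for p in((484,52),(767,119),(738,334),(451,269))];print('pad',np.mean(Q,0))
```

```text
[[0.63449221 0.05797752 0.047     ]] [[0.63445164 0.05695378 0.028     ]]
t 27.65 pos [0.6366 0.0542 0.138 ] yaw 1.369 gap 0.0516 gf 0.0 F [ 0.6 -0.5 -0.5]
 turn first [-0.     0.    -0.002] then shift cm [ 0.28 -0.27 13.2 ]
[ 0.56234293 -0.25461369] -0.21277681372987184 ring [-0.00201485  0.05861227] bush [-6.41287497e-05 -5.54493005e-02]
pad [ 0.56226697 -0.25552851]
```

Emit:
jog_arm --motion "0.3 -0.2 2 0 0 0 0.1;0 0 4 0 0 0 0.1;0 0 4 0 0 0 0.1;0 0 2 0 0 0 0.1;0 0 1 0 0 0 0.1;0 0 0 0 0 0 0.1;0 0 0 0 0 0 0.1"

```text
t: 28.35
eef_pos: [0.6361, 0.0579, 0.0093]
eef_rot: [3.14, -0.0, 1.369]
force: [-0.1, -0.5, 1.1]
finger_gap: 0.0518
gripper_force: 0.0
```

Emit:
jog_arm --motion "0 0 0 0 0 0 -1;0 0 0 0 0 0 -1;0 0 0 0 0 0 -1;0 0 0 0 0 0 -1;0 0 0 0 0 0 -1;0 0 0 0 0 0 -1"

```text
t: 28.95
eef_pos: [0.6356, 0.0584, 0.0084]
eef_rot: [3.141, -0.0, 1.37]
force: [-0.5, 1.2, 5.8]
finger_gap: 0.026
gripper_force: 30.0
```

Emit:
jog_arm --motion "0 0 -2 0 0 0 -1;0 0 -4 0 0 0 -1;0 0 -4 0 0 0 -1;0 0 0 0 0 0 -1"

```text
t: 29.35
eef_pos: [0.6377, 0.0584, 0.1136]
eef_rot: [3.133, -0.002, 1.37]
force: [0.7, 0.6, -1.1]
finger_gap: 0.0262
gripper_force: 30.0
```

Run:
```python
from h import *
CO=np.array([.562,-.2540]);plan(*CO,.10,PY+np.pi/2)
C=cal('wrist');w=cams.grab_frame('wrist');s=monitor.read_state();x,y,z=s['eef_pos']
u,v=proj('wrist',[x,y,z+.03],C)[0].astype(int)
c=w[v-60:v+60,u-60:u+60];cv2.imwrite('pics/m9.png',cv2.resize(c,(400,400)))
print(u-60,v-60,proj('wrist',[[x,y,z+.040],[x,y,z+.021]],C))
```

```text
t 29.35 pos [0.6377 0.0584 0.1136] yaw 1.370 gap 0.0262 gf 30.0 F [ 0.7  0.6 -1.1]
 turn first [ 0.008 -0.002 -0.001] then shift cm [-32.12  -1.21   1.36]
192 196 [[253.09656288 266.30110634]
 [252.80789199 249.31272096]]
```

View pics/m9.png

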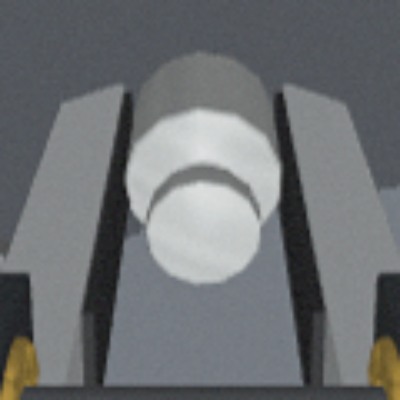

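The weight is held upright, with the knob at (253,265) against 266 predicted, so it is centred in the pads.

Emit:
jog_arm --motion "-2 0 0 0 0 0 -1;-3.5 -0.1 0 0 0 0 -1;-3.8 -0.2 0 0 0 0 -1;-3.8 -0.2 0 0 0 0 -1;-3.8 -0.2 0 0 0 0 -1;-3.8 -0.2 0 0 0 0 -1;-3.8 -0.2 0 0 0 0 -1;-3.8 -0.1 0 0 0 0 -1;-2.8 0 0 0 0 0 -1;-1 0 0 0 0 0 -1"

```text
t: 30.4
eef_pos: [0.5582, -0.2558, 0.1061]
eef_rot: [-3.139, -0.001, 1.367]
force: [0.1, 1.0, -1.2]
finger_gap: 0.026
gripper_force: 30.0
```

Emit:
jog_arm --motion "0 0 1 0 0 0 -1;0 0 0 0 0 0 -1;0 0 0 0 0 0 -1"

```text
t: 30.7
eef_pos: [0.5597, -0.2524, 0.097]
eef_rot: [-3.14, -0.001, 1.371]
force: [0.4, -0.2, -1.2]
finger_gap: 0.0262
gripper_force: 30.0
```

```bash
python3 -c "
from h import *
plan(.562,-.254,.0205,PY+np.pi/2)"
```

```text
t 30.70 pos [ 0.5597 -0.2524  0.097 ] yaw 1.371 gap 0.0262 gf 30.0 F [ 0.4 -0.2 -1.2]
 turn first [-0.001 -0.001  0.   ] then shift cm [-0.12  0.26  7.65]
```

Emit:
jog_arm --motion "-0.1 0.25 1.5 0 0 0 -1;0 0 2.5 0 0 0 -1;0 0 2 0 0 0 -1;0 0 0.8 0 0 0 -1;0 0 0.4 0 0 0 -1;0 0 0.2 0 0 0 -1;0 0 0 0 0 0 -1;0 0 0 0 0 0 -1"

```text
t: 31.5
eef_pos: [0.5622, -0.2555, 0.0247]
eef_rot: [3.14, 0.0, 1.37]
force: [0.3, -0.1, -0.7]
finger_gap: 0.0262
gripper_force: 30.0
```

Emit:
jog_arm --motion "0 0 0.1 0 0 0 -1;0 0 0 0 0 0 -1;0 0 0 0 0 0 -1"

```text
t: 31.8
eef_pos: [0.5619, -0.2553, 0.0231]
eef_rot: [3.141, 0.0, 1.37]
force: [-0.2, 0.8, -1.6]
finger_gap: 0.0265
gripper_force: 30.0
```

Emit:
jog_arm --motion "0 0 0.1 0 0 0 -1;0 0 0.1 0 0 0 -1;0 0 0 0 0 0 -1;0 0 0 0 0 0 -1"

```text
t: 32.2
eef_pos: [0.5618, -0.2553, 0.0209]
eef_rot: [-3.142, -0.0, 1.37]
force: [-0.7, -0.7, -1.6]
finger_gap: 0.0264
gripper_force: 30.0
```

Emit:
jog_arm --motion "0 0 0.1 0 0 0 -1;0 0 0 0 0 0 -1;0 0 0 0 0 0 -1"

```text
t: 32.5
eef_pos: [0.562, -0.2554, 0.0204]
eef_rot: [3.141, 0.0, 1.37]
force: [-3.5, 1.5, 5.9]
finger_gap: 0.0263
gripper_force: 30.0
```

Contact. Release, lift straight up past the knob and clear the view.

Emit:
jog_arm --motion "0 0 0 0 0 0 -0.3;0 0 0 0 0 0 0;0 0 0 0 0 0 0.1;0 0 0 0 0 0 0.1;0 0 -2 0 0 0 0.1;0 0 -4 0 0 0 0.1;0 0 -4 0 0 0 0.1;0 0 -2 0 0 0 0.1;3.5 0 0 0 0 0 0.1;3.8 0 0 0 0 0 0.1"

```text
t: 33.5
eef_pos: [0.5765, -0.1838, 0.1407]
eef_rot: [3.14, 0.0, 1.368]
force: [0.8, 0.3, -0.2]
finger_gap: 0.0515
gripper_force: 0.0
```

Emit:
jog_arm --motion "3.8 0 0 0 0 0 0.1;3.8 0 0 0 0 0 0.1;3.8 0 0 0 0 0 0.1;3.8 0 0 0 0 0 0.1;3.8 0 0 0 0 0 0.1;3.8 0 0 0 0 0 0.1;0 0 0 0 0 0 0.1;0 0 0 0 0 0 0.1"

```text
t: 34.3
eef_pos: [0.6219, 0.0401, 0.1397]
eef_rot: [-3.141, 0.0, 1.371]
force: [0.4, 0.1, -0.9]
finger_gap: 0.0516
gripper_force: 0.0
```

Run:
```python
from h import *
t=cams.grab_frame('top');s=cams.grab_frame('side');cv2.imwrite('pics/t10.png',t);cv2.imwrite('pics/s10.png',s)
cv2.imwrite('pics/m10.png',np.hstack([cv2.resize(t[110:200,305:415],(440,360),interpolation=cv2.INTER_CUBIC),cv2.resize(s[200:360,265:385],(360,360))]))
```

```text
(no output)
```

View pics/m10.png

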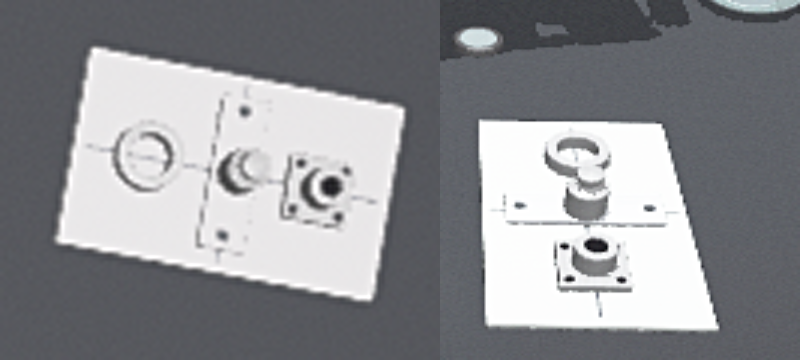

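The weight stands upright mid-coupon, with its knob at (256,166) between dots (244,111) and (222,235). The lens is undisturbed. A numeric check before handing in:

Run:
```python
from h import *
C=cal('top');q=lambda p,z:ray('top',np.array([p])/4+[305,110],z,C)[0,:2]
a,b=q((244,111),.012),q((222,235),.012);co=(a+b)/2;y=np.arctan2(*(a-b)[::-1])
R=np.array([[np.cos(y),np.sin(y)],[-np.sin(y),np.cos(y)]])
print(co,y)
for n,p,z in(('weight',(256,166),.059),('ring',(147,157),.022),('bush',(329,187),.036)): print(n,(R@(q(p,z)-co)).round(4))
S=cal('side');qs=lambda p,z:ray('side',np.array([[(p[0]-440)/3+265,p[1]/2.25+200]]),z,S)[0,:2]
a,b=qs((520,206),.012),qs((650,208),.012);c=(a+b)/2;print('side',c,'weight',(R@(qs((593,174),.059)-c)).round(4),'bush',(R@(qs((597,246),.036)-c)).round(4),'ring',(R@(qs((577,153),.022)-c)).round(4))
print('lens',ray('side',[[(479-440)/3+265,38/2.25+200]],.01,S).round(4))
```

```text
[ 0.56220937 -0.25483763] -0.20450746156403815
weight [-0.0014 -0.0009]
ring [-0.0023  0.059 ]
bush [-0.0014 -0.0554]
side [ 0.56397865 -0.25476968] weight [ 0.0001 -0.0046] bush [-0.0006 -0.0564] ring [-0.0013  0.0511]
lens [[ 0.5473 -0.0261  0.01  ]]
```

All within tolerance in both views; handing in.

```bash
python3 -c "
from bench import bot
print(bot.sign_off())"
```

```text
the job is handed in; nothing more can be done
None
```

The job is handed in at about 34 s of robot time: bar raised first, coupon centred on the pad, ring left and bushing right of it, weight upright on its middle, and lens not moved, all checked in the top and side cameras; the sign-off returned no verdict.

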